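# Show the apprentice the hinge-cup bit and where to bore

### The arm

A 7-joint arm with a two-finger parallel gripper is mounted at the origin on the work surface. World frame = base frame: x ahead of the robot, y to its left, z up, the work surface at z = 0. Lengths are in m, angles in rad, forces in N, time in s.
With the tool pointing down it reaches from about 0.425 to 0.925 m from the base axis. Payload 6.8 kg.
Tool frame: the origin (TCP) lies on the front face of the gripper's body, between the roots of the fingers; the fingertips stand 73 mm ahead of it and the grasp point (between the pads) lies 54 mm ahead of it (env.nose_length is the distance from the TCP to the fingertips, in m); z points along the fingers, y is the line along which they close (so a half turn about z gives the same grasp; the last joint's range is limited). The gripper opens to 85 mm and grips with 20 to 120 N. Pads are 22 mm wide; open, the fingers measure 114 mm over their backs; the gripper's body (76 mm by 85 mm) begins 54 mm behind the grasp point. The pads swing forward as they close: fully open they stand 13 mm farther back than shut.
Start: joints at [-1.399, 0.477, 0.022, 1.555, -0.011, 1.109, -0.083], TCP at [0.186, 0.649, 0.304] pointing down, gripper open.
Joint ranges: [-2.96, 2.96], [-0.34, 2.1], [-1.41, 1.46], [0.24, 2.44], [-1.37, 4.51], [0.17, 1.92], [-2.96, 2.96]. Speed limits (rad/s): [2.39, 2.39, 3.14, 3.14, 3.14, 3.14, 3.14].

### API

Orientations are given as a unit quaternion [w, x, y, z].
In Python, from cell import env, kin, camera, calibration, job gives the robot as it stands. The module is installed in compiled form; this text tells all that it offers. Calls block until the motion is done:
- env.reach(position, orientation): joint-space move of the TCP to a pose.
- env.movel(position, velocity=0.15, rot=None, stop_force=None): straight line of the TCP; rot=None keeps the orientation; velocity is the mean speed in m/s. With stop_force (N) it stops when the force on the tool has changed by that much, and returns True; else False.
- env.goto_joints(angles): joint-space move.
- env.grip(opening, f_grip=None): finger opening in m; f_grip is the grip in N (None keeps the last); returns when the fingers have stopped.
- env.dwell(seconds).
- kin.inverse_kinematics(position, orientation): joint angles nearest the present ones, or None.
- env.get_state(): the state.
- camera(name): name is "scene" or "side" or "wrist"; returns (picture, depth): 384x512x3 uint8, blue, green, red; 384x512 float32, m along the optical axis (not along the pixel's ray), 0 where there is no reading.
- calibration(name): a dict with "fx", "fy", "cx", "cy" (pixels), "rvec" (rotation vector, rad) and "tvec" (3), from world to camera coordinates, as OpenCV has them. Camera axes: x right, y down, z forward; pixel columns grow to the right and rows downward; lengths in m; the calibration is good to about 2 mm. A picture is of the moment at which its call begins: read the wrist's pose just before it. calibration takes no time and is no camera call; for the wrist camera it gives the pose at the moment of the call.
A pose or a line that the arm cannot do raises env.PlanningError and nothing moves.
- job.job_done(): hands the job in; it is judged then, once.
The state is a dict: "time": time; "qpos": joint angles; "joint_velocities": joint speeds; "joint_torque": joint torques, N m; "tcp_pos": TCP position; "orientation": TCP orientation; "force": force on the tool from outside, world axes, zero at the start; "torque": the same for the moment, N m; "opening": finger opening in m; "gripper_force": force on a finger pad.
Only numpy, scipy, OpenCV 4.12 (cv2) and the standard library are available. Lean on these libraries where they do the work, as an engineer would, in place of code of your own. Each camera call takes 0.05 s, during which the arm holds its last target. There are 200 camera calls.

### The job

Show the apprentice what to bore next on the cabinet door: point with the fingertips first at the 35 mm Forstner bit in the wooden stand (the one with the widest head), then at the hinge-cup mark pencilled on the pine door (a circle with a cross through it, beside the cup hole that is bored already). Each time hold the fingertips still about two centimetres straight above the thing for a couple of seconds, and finish still pointing at the mark. Lift the hand well clear between the two so as not to point at another bit or at the bored hole, and touch nothing.

Things in the scene. Friction and masses are not known exactly. Their poses are not given: they have to be found in the camera images.
- bit35_head (a point): centre of the top face of the 35 mm Forstner bit's head, the one to point at first. Steel bit, 92 mm long with its spur, loose, standing shank down in a hole of the wooden stand: shank 8 mm across, head a steel disc 35 mm across and about 10 mm thick, with a 4 mm centre spur on top of it. This point is about 98 mm above the bench; z is up along the bit. Its place in the row differs from run to run
- bit26_head (a point): the same point of the 26 mm Forstner bit (head 26 mm across), same length, in the same stand; leave it alone
- bit20_head (a point): the same point of the 20 mm Forstner bit, same length, in the same stand; leave it alone
- bit15_head (a point): the same point of the 15 mm Forstner bit, same length, in the same stand; leave it alone
- stand: fixed brown wooden block 62 x 236 mm, 48 mm high, with four equal holes in one row along its y axis, 58 mm apart, one bit in each. Equipment up to 220 mm high (a cordless drill, a glue bottle, jars, a charger) stands beyond it along the back of the bench, from x = 0.73 on, and a flat bit case to its right; the way from the robot is clear. Origin under its centre, z up
- cup_mark (a point): centre of the pencilled hinge-cup mark on the top face of the pine door, the one to point at last: a thin dark circle 35 mm across with a cross through its centre, the lines 46 and 60 mm long. It lies 22.5 mm in from the door's hinge edge and 80 mm from one end, 18 mm above the bench; which end differs from run to run. z is up
- bored_cup (a point): centre of the mouth of the cup hole bored already, 35 mm across and 12.5 mm deep, in the top face of the door at the other end, 260 mm from the mark; not to be pointed at
- door: pale pine cabinet door panel lying flat on the bench, fixed, 200 mm (its x) by 420 mm (its y) and 18 mm thick; origin under its centre, its hinge edge (with the mark and the hole) is the -x edge
- hinge: steel concealed hinge lying cup down on the far half of the door, loose, 97 x 52 mm and 25 mm high; origin under its cup, arm along its x
- tape: yellow and black tape measure standing on edge on the far half of the door, loose, 80 x 40 mm, 70 mm high; origin under its centre
- pencil: red flat carpenter's pencil lying on the far half of the door, loose, 180 mm long along its x, 13 mm wide, 8 mm thick; origin under its middle

How it is judged:
By the outcome, as a careful person would: the job done as asked, in the order asked, and still so for the second after the job is handed in, with the robot touching nothing.
It also fails if it takes over 45 s, if anything falls off the work surface, if the arm or the gripper's body presses on something with over 40 N, if the wrist force passes 120 N, or if a joint passes its speed limit or range.

## Working session

There is one attempt and no reset: what is moved stays moved. The work goes in short steps, each a Python script; the robot and the scene stay as the last script left them, time stands still between calls to the robot, and variables do not carry over. Pictures are saved under pics/ and viewed, at most 10 in all, crops included, and the job is handed in when it is done.

```bash
mkdir -p pics
cat > h.py <<'E'
import numpy as np, cv2
from cell import env, kin, camera, calibration, job
def ray(c,u,v,z):
    R,_=cv2.Rodrigues(np.array(c["rvec"],float)); t=np.array(c["tvec"],float).ravel()
    o=-R.T@t; d=R.T@np.array([(u-c["cx"])/c["fx"],(v-c["cy"])/c["fy"],1.])
    return o+d*(z-o[2])/d[2]
E
python3 - <<'E'
from h import *
for n in ["scene","side"]:
    p,d=camera(n); np.save(f"pics/{n}_d.npy",d); cv2.imwrite(f"pics/{n}.png",p)
    c=calibration(n); R,_=cv2.Rodrigues(np.array(c["rvec"],float)); print(n,-R.T@np.array(c["tvec"]).ravel(),c["fx"])
print(env.get_state()["orientation"],env.nose_length)
E
```

```text
scene [ 1.3301194  -0.10898434  0.59757359] 383.32424836815414
side [ 0.42860873 -0.67031145  0.79693613] 412.1565202038327
[-4.28389586e-05  1.39431246e-01  9.90231397e-01 -8.40421230e-04] 0.0726
```

View pics/scene.png

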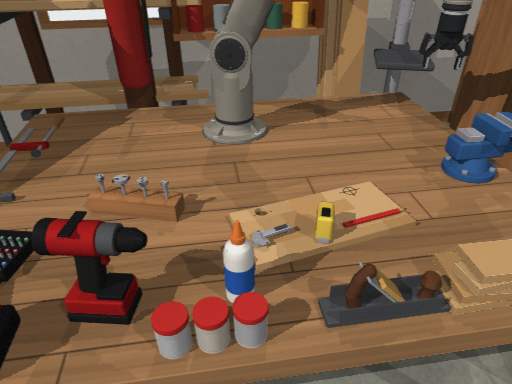

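View pics/side.png

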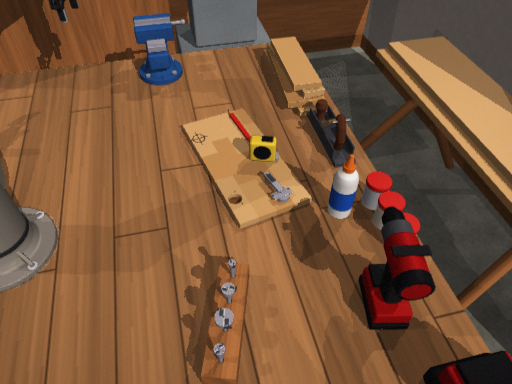

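The side view shows the widest head at about (224,318), second from the near end of the row. The mark is at (199,139) and the bored hole at (236,198). The scene view agrees, with the widest head at (121,179) and the mark at (350,190).

Run:
```python
from h import *
s=calibration("side"); c=calibration("scene")
print("bits side",[ray(s,u,v,.1)[:2].round(3) for u,v in [(219,351),(224,318),(228,290),(232,265)]])
print("bits scene",[ray(c,u,v,.098)[:2].round(3) for u,v in [(100,177),(121,179),(142,181),(165,184)]])
print("mark",ray(s,199,139,.018),ray(c,350,190,.018),"hole",ray(s,236,198,.018))
w=calibration("wrist");R,_=cv2.Rodrigues(np.array(w["rvec"]));st=env.get_state()
print("wristcam",-R.T@np.array(w["tvec"]).ravel()-st["tcp_pos"],R[2],w["fx"],w["cx"],w["cy"])
a=cv2.imread("pics/side.png")
cv2.imwrite("pics/crop.png",np.hstack([cv2.resize(a[240:370,180:270],None,fx=4,fy=4),cv2.resize(a[100:230,170:260],None,fx=4,fy=4)]))
```

```text
bits side [array([ 0.439, -0.392]), array([ 0.458, -0.336]), array([ 0.476, -0.283]), array([ 0.495, -0.23 ])]
bits scene [array([ 0.446, -0.382]), array([ 0.465, -0.327]), array([ 0.484, -0.274]), array([ 0.507, -0.217])]
mark [0.49473565 0.2620908  0.018     ] [0.49128605 0.27250349 0.018     ] hole [0.55177865 0.01300095 0.018     ]
wristcam [-0.07451201  0.02271787  0.0697504 ] [ 0.29188222 -0.08626738 -0.95255588] 295.57333743163264 258.3902851903158 191.72887554940212
```

View pics/crop.png

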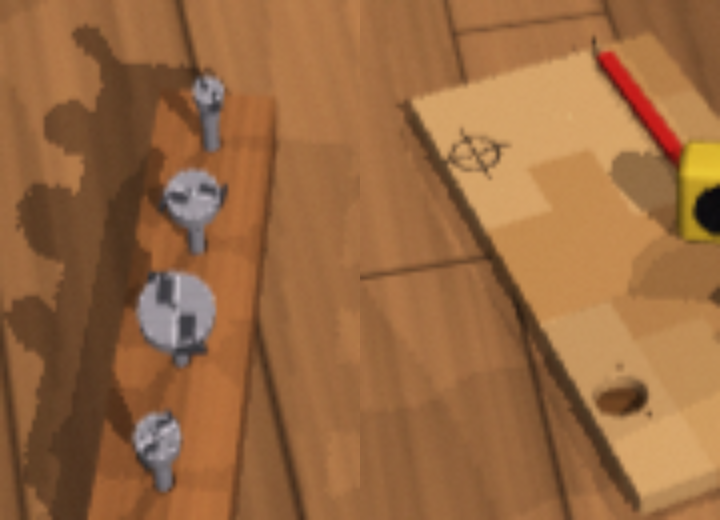

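The widest head is clearly the second from the −y end, and the mark is at the +y end of the door. Next I'll shut the fingers, go above the bit and look from close by.

```bash
cat >> h.py <<'E'
def q(xy):
    h=(np.arctan2(xy[1],xy[0])+np.pi/2)/2
    return [0,np.cos(h),np.sin(h),0]
E
python3 - <<'E'
from h import *
env.grip(0.0)
p=[.460,-.334,.34]; j=kin.inverse_kinematics(p,q(p)); print(j)
for P in ([.460,-.334,.19],[.494,.265,.11],[.494,.265,.34]): print(kin.inverse_kinematics(P,q(P)))
env.reach(p,q(p)); env.dwell(.3)
c=calibration("wrist"); im,d=camera("wrist"); cv2.imwrite("pics/w1.png",im); np.save("pics/w1c.npy",c,allow_pickle=True);np.save("pics/w1d.npy",d)
s=env.get_state(); print(s["time"],s["tcp_pos"],s["opening"])
E
```

```text
[-0.279401    0.42824534  1.07281822  1.82036432 -0.41302719  1.14077234
  0.30538897]
[-0.2225509   0.6995377   1.06094986  1.96107298 -0.76272535  0.94998234
  0.59649378]
[-0.8273026   0.56785051  0.28968117  1.98867394 -0.2671329   0.62117653
  0.13023892]
[-9.22971096e-01  2.61977641e-01  3.89263227e-01  1.81221980e+00
 -1.11158403e-01  1.08874918e+00 -1.67631270e-03]
4.7667 [ 0.46002135 -0.33396719  0.33998907] -3.8627912103667254e-05
```

View pics/w1.png

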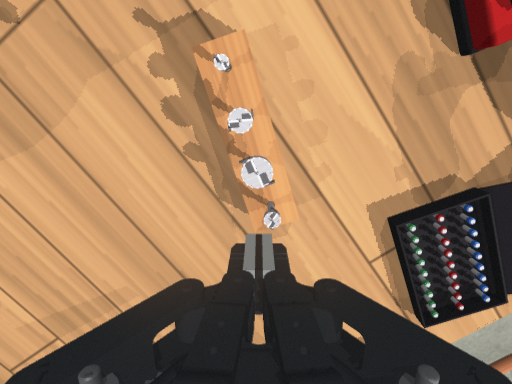

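The wrist view shows the widest head at (257.5,172), third from the top in the row. The shut fingertips are at about (258,236).

Run:
```python
from h import *
c=np.load("pics/w1c.npy",allow_pickle=True).item(); d=np.load("pics/w1d.npy"); im=cv2.imread("pics/w1.png")
# head: depth close to that of the disc
m=(abs(d-np.median(d[167:178,252:263]))<.012).astype(np.uint8); m[:,:230]=0;m[:,285:]=0;m[:150]=0;m[200:]=0
pts=cv2.findNonZero(m); (u,v),r=cv2.minEnclosingCircle(pts); M=cv2.moments(m); 
print(u,v,r,M["m10"]/M["m00"],M["m01"]/M["m00"])
P=ray(c,M["m10"]/M["m00"],M["m01"]/M["m00"],.098); print(P)
if np.hypot(P[0]-.460,P[1]+.332)>.012: raise SystemExit("check")
T=P.copy(); Q=q([.460,-.334])
T[2]=.34; env.movel(T,.15)
T[2]=.098+.0205+env.nose_length; env.movel(T,.12); env.dwell(2.6)
s=env.get_state(); print(s["time"],s["tcp_pos"],s["force"])
im,_=camera("side"); cv2.imwrite("pics/s2.png",cv2.resize(im[220:370,150:310],None,fx=4,fy=4))
im,_=camera("scene"); cv2.imwrite("pics/c2.png",cv2.resize(im[120:240,60:220],None,fx=4,fy=4))
```

```text
256.5 171.5 20.408430099487305 256.7586206896552 171.36436781609194
[ 0.45979216 -0.33077946  0.098     ]
9.0083 [ 0.45979426 -0.33079198  0.19110676] [-0.31992351  0.45968241  0.23786736]
```

View pics/s2.png

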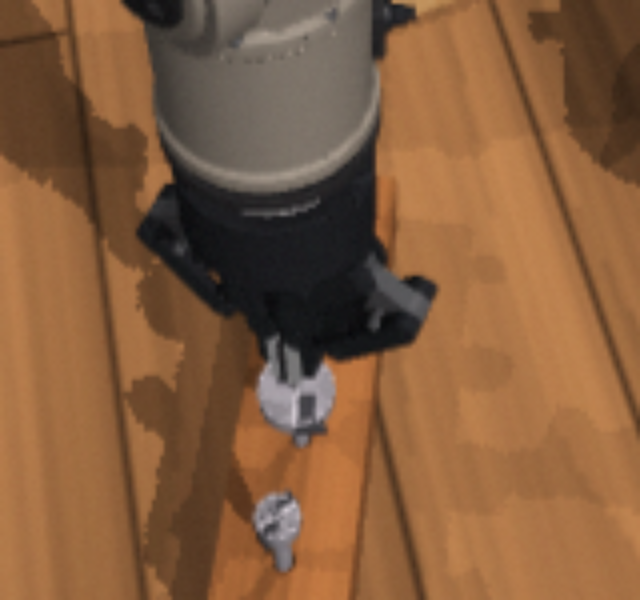

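View pics/c2.png

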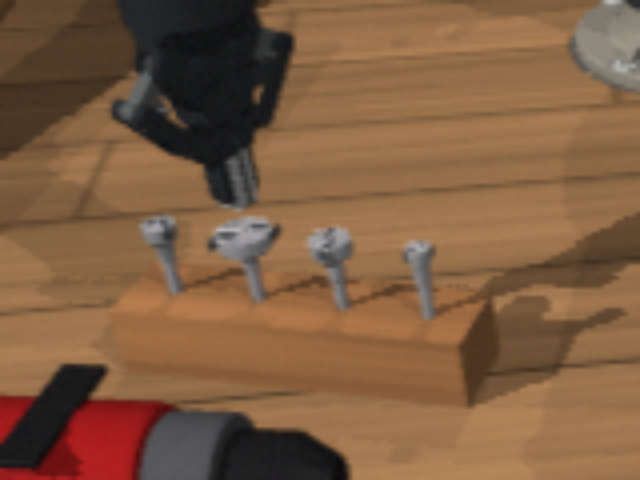

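Both views show the tips above the centre of the widest head with a clear gap and nothing touched. The side, scene and wrist estimates agree within about 5 mm, and their mean is the pose held. Next I'll lift and go to the mark.

Run:
```python
from h import *
T=np.array(env.get_state()["tcp_pos"]); T[2]=.34; env.movel(T,.15)
p=[.493,.266,.34]; env.reach(p,q(p)); env.dwell(.3)
c=calibration("wrist"); im,d=camera("wrist"); cv2.imwrite("pics/w3.png",im); np.save("pics/w3c.npy",c,allow_pickle=True)
s=env.get_state(); print(s["time"],s["tcp_pos"])
```

```text
12.7417 [0.49315352 0.26567588 0.3400141 ]
```

View pics/w3.png

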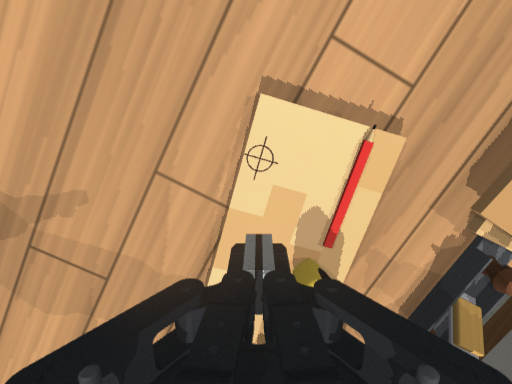

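The mark's cross is at (260,158), with the pencil and tape to the right and below. I'll check the tape's distance from the mark before going down.

Run:
```python
from h import *
c=np.load("pics/w3c.npy",allow_pickle=True).item()
print("mark",ray(c,260,158,.018))
a=cv2.imread("pics/side.png"); h=cv2.cvtColor(a,cv2.COLOR_BGR2HSV)
m=cv2.inRange(h,(22,180,120),(34,255,255)); m[:,:240]=0; m[:,290:]=0;m[:120]=0;m[175:]=0
x,y,w,hh=cv2.boundingRect(m); s=calibration("side"); print(x,y,w,hh)
for u in (x,x+w): print(ray(s,u,y,.088),ray(s,u,y+hh,.018))
```

```text
mark [0.49523029 0.26767612 0.018     ]
250 136 26 25
[0.62272272 0.15935665 0.088     ] [0.61747114 0.13754185 0.018     ]
[0.69016129 0.14346976 0.088     ] [0.68714803 0.12108266 0.018     ]
```

Run:
```python
from h import *
T=np.array([.4948,.2669,.34]); env.movel(T,.15)
T[2]=.018+.0205+env.nose_length; env.movel(T,.12); env.dwell(2.6)
s=env.get_state(); print(s["time"],s["tcp_pos"],s["force"])
a,_=camera("side"); b,_=camera("scene")
cv2.imwrite("pics/f.png",np.hstack([cv2.resize(a[60:210,150:250],None,fx=4,fy=4),cv2.resize(b[110:260,300:400],None,fx=4,fy=4)]))
```

```text
17.65 [0.49477209 0.26690613 0.11107743] [-0.51427036 -0.22122063  0.86203106]
```

View pics/f.png

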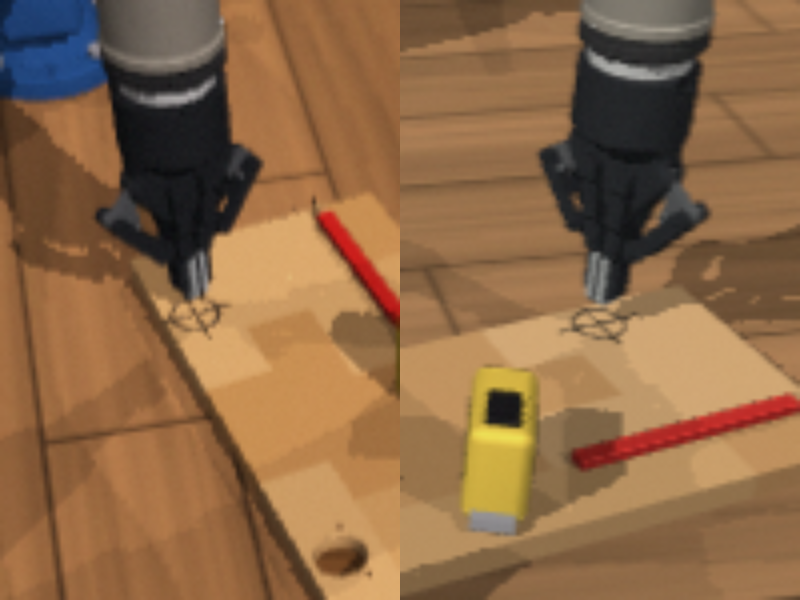

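Both views show the tips directly above the mark's cross with a gap of about 2 cm, touching nothing, so I'm handing in.

```bash
python3 -c "
from cell import job
print(job.job_done())"
```

```text
the job is handed in; nothing more can be done
None
```

I pointed at the 35 mm bit, then at the hinge-cup mark, held about 2 cm above each for 2.6 s, touched nothing in the camera views, and handed the job in at about 18 s, still pointing at the mark.

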